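# Lock the lid of the square tea caddy

## Task

The lids of both tea caddies are on but not locked. Lock the square caddy: take its lid by the grip bar, push it fully down against the spring, give it a quarter turn clockwise as seen from above, then let go so that it stays locked. Leave the round caddy's lid alone, as it is.

Things in the scene. Friction and masses are not known exactly. Their poses are not given: they have to be found in the camera images.
- caddy_square: Square tea caddy, rosewood, 120 x 120 x 100 mm, corners show beyond its round lid; fixed. Origin: centre of underside, z up. The slot in its mouth runs along x, over a spring (4 N, rising to 10 N). The lid pushes down 14 mm until it meets the rim; it turns only if at least 9 mm down, only clockwise from above, stops at about 100 deg. Turned and let go, it rises to 5 mm above the rim, grip bar along caddy y.
- lid_square: Square caddy's loose lid: rosewood disc 96 mm across, 10 mm thick, about 0.12 kg. Origin: centre of disc's underside, z up. On top, centred, a pale grip bar along lid x: 70 long, 16 wide, 30 mm tall (top 40 mm above origin). Under the disc a neck and cross bar sit in the slot. Starts unlocked: x along caddy x, origin 114 mm above counter (14 mm above rim). If let go before turning it springs back up.
- caddy_round: Round tea caddy, not to be worked on: rosewood drum 120 mm across, 100 mm tall, fixed. Origin: centre of underside, z up. Same mouth and spring as the square one.
- lid_round: Round caddy's loose lid, to be left as it is: same shape, size and origin as the square caddy's lid, also starting unlocked with its grip bar along the caddy's x, origin 114 mm above the counter.

How it is judged:
At the end, for the whole second after the job is handed in: The square caddy's lid is locked: released and at rest, level, in the mouth (within 12 mm of the caddy's axis), turned a quarter so that its grip bar lies within 20 degrees of the caddy's y axis, and held down with its underside 1 to 8.5 mm above the rim (angle between the x axis of lid_square and the y axis of caddy_square, either way round below 0.35 rad and z of lid_square in the frame of caddy_square between 0.101 and 0.1085 m and horizontal distance between lid_square and caddy_square below 0.012 m and angle between lid_square's own z axis and vertical below 0.12 rad and linear speed of lid_square below 0.02 m/s and angular speed of lid_square below 0.2 rad/s); the robot touches nothing.
It fails at once if the round caddy's lid is moved (more than 12 mm) or turned (more than 20 degrees) (distance of lid_round from where it was at the start of the episode above 0.012 m or angle between the x axis of lid_round and the x axis of caddy_round, either way round above 0.35 rad).
It also fails if it takes over 32 s, if anything falls off the work surface, if the arm or the gripper's body presses on something with over 40 N, if the wrist force passes 120 N, or if a joint passes its speed limit or range.

## Robot

A 7-joint arm with a two-finger parallel gripper is mounted at the origin on the work surface. World frame = base frame: x ahead of the robot, y to its left, z up, the work surface at z = 0. Lengths are in m, angles in rad, forces in N, time in s.
With the tool pointing down it reaches from about 0.4 to 0.85 m from the base axis. Payload 10.4 kg.
Tool frame: the origin (TCP) lies at the centre of the arm's flange, where the gripper is bolted on; the fingertips stand 173 mm ahead of it and the grasp point (between the pads) lies 155 mm ahead of it (manip.nose_length is the distance from the TCP to the fingertips, in m); z points along the fingers, x is the direction in which the jaws open and shut, and the axes are right-handed (so a half turn about z gives the same grasp; the last joint's range is limited). The gripper opens to 85 mm and grips with 20 to 120 N. Pads are 22 mm wide; open, the fingers measure 114 mm over their backs; the gripper's body (76 mm by 85 mm) begins 54 mm behind the grasp point. The pads swing forward as they close: fully open they stand 13 mm farther back than shut.
Start: joints at [1.298, 0.332, -0.065, 1.46, 0.022, 1.35, -0.088], TCP at [0.155, -0.606, 0.405] pointing down, gripper open.
Joint ranges: [-2.6, 2.6], [-0.5, 2.12], [-1.47, 1.34], [0.16, 2.42], [-1.27, 4.41], [0.06, 2.06], [-2.6, 2.6]. Speed limits (rad/s): [2.22, 2.22, 2.79, 2.79, 3.14, 3.14, 3.14].

## Interface

Orientations are given as a unit quaternion [x, y, z, w].
In Python, from workcell import status, cams, order, manip gives the robot as it stands.
- The arm moves only by the tool servo_tool, never from a script. Its argument "motion" is a list that holds one entry, the list of rows, each a list of 6 numbers: the shift along the tool's x, y, z in units of 50 mm (1.0 is 50 mm), then the turn, a rotation vector about the tool's x, y, z in units of 5 degrees (1.0 is 5 degrees). In form: [[[x, y, z, ax, ay, az], ...]]. A call has 1 to 12 rows; each row shifts and turns the pose as measured when the row begins, along the tool's axes as they then stand; what a row does not reach is not made up. A row lasts 1/10 s, in which the tool goes at most 50 mm and 8.59 degrees, less where a joint would pass 70% of its speed; a pose out of reach is approached as far as the arm can. A call is refused whole if a number of a shift passes 1 or a number of a turn 1, either way. A call with a gripper value outside its range is refused whole. "jaw" is the closure in counts, from 0 (fully open) to 255 (shut), set as the call begins (left out, the last holds). The fingers move at their own pace and stop on an object; "force" is the grip in N (left out, the last holds). Time passes only in rows, so rows that do not move let the fingers close. It gives the time, the measured TCP pose, the force and the opening at its end, in the units of the state.
- status.get_obs(): the state, without advancing time (a new reading comes with each control period).
- cams.camera(name): name is "scene" or "top" or "wrist"; returns a dict with "color" (384x512x3 uint8, red, green, blue), "vertical_fov" (degrees; the focal length in pixels is half the picture's height over the tangent of half this angle, whatever the lens; pixels are square), "cx", "cy" (the principal point, pixels), "extrinsics" (4x4, takes a point from camera to world coordinates). Camera axes: x right, y down, z forward; pixel columns grow to the right and rows downward; lengths in m; the calibration is good to about 2 mm. A picture is of the moment at which its call begins. There is no depth.
- order.hand_in(): hands the job in, once; it reports no verdict.
The state is a dict: "clock": time; "joint_pos": joint angles; "joint_velocities": joint speeds; "tau": joint torques, N m; "position": TCP position; "ee_rot": TCP orientation; "ft_force": force on the tool from outside, world axes, zero at the start; "torque": the same for the moment, N m; "grip_width": opening from 0.0 (shut) to 1.0 (fully open).
Only numpy, scipy, OpenCV 4.12 (cv2) and the standard library are available. Lean on these libraries where they do the work, as an engineer would, in place of code of your own. Each camera call takes 0.05 s, during which the arm holds its last target.

## Working session

There is one attempt and no reset: what is moved stays moved. The work goes in short steps, Python scripts to look and compute and a tool call to move; the robot and the scene stay as the last step left them, time stands still between calls to the robot, and variables do not carry over. Pictures are saved under pics/ and viewed, and the job is handed in when it is done.

Besides the shell and the picture viewer there is one more tool, called after "Call:" by a JSON object that holds its "name" and its "arguments". servo_tool: Moves the arm, as the interface text tells. Its arguments: {"type":"object","properties":{"motion":{"type":"array","items":{"type":"array","items":{"type":"array","items":{"type":"number"}}}},"jaw":{"type":"number"},"force":{"type":"number"}},"required":["motion"]}

```bash
mkdir -p pics
python3 - <<'E'
from workcell import status,cams,manip
import cv2,numpy as np
print(status.get_obs(), manip.nose_length)
for n in("scene","top","wrist"):
    c=cams.camera(n); cv2.imwrite(f"pics/{n}0.png",c["color"][...,::-1]); np.savez(f"{n}0.npz",**c)
    print(n,c["vertical_fov"],c["cx"],c["cy"],np.round(c["extrinsics"],4).tolist())
E
```

```text
{'clock': 0.0, 'joint_pos': array([ 1.29841112,  0.33284381, -0.06465359,  1.46095957,  0.02157464,
        1.34989206, -0.08850799]), 'joint_velocities': array([ 0.00102866, -0.00116106,  0.00062492, -0.00149249, -0.00156253,
       -0.00074083,  0.00096959]), 'tau': array([ 3.92405864e-04, -6.25443149e+01,  4.96571534e-02, -3.91605771e+01,
        1.62316201e-02,  1.00544727e-02,  2.58883381e-05]), 'position': array([ 0.15444894, -0.60547502,  0.40392444]), 'ee_rot': array([ 7.89670905e-01, -6.13530249e-01, -5.73241499e-04, -4.09283834e-04]), 'ft_force': array([0.16982115, 1.04163333, 0.45174219]), 'torque': array([ 0.01894055, -0.00029251, -0.02311598]), 'grip_width': 0.9969472894503304} 0.1734
scene 50.26291245788332 251.4568835414781 192.72431734064554 [[0.7184, 0.3864, -0.5784, 0.9542], [0.6954, -0.3749, 0.6131, -0.4523], [0.0201, -0.8427, -0.538, 0.4819], [0.0, 0.0, 0.0, 1.0]]
top 49.681334830517436 253.0911823198585 189.4560503611727 [[0.0185, -0.9921, 0.1237, 0.4525], [-0.9998, -0.0188, -0.0007, -0.019], [0.0031, -0.1237, -0.9923, 0.8889], [0.0, 0.0, 0.0, 1.0]]
wrist 59.8341537663687 254.51974151817512 191.76582493999945 [[0.2469, -0.9241, -0.2917, 0.2287], [-0.969, -0.2354, -0.0746, -0.5863], [0.0003, 0.301, -0.9536, 0.3735], [0.0, 0.0, 0.0, 1.0]]
```

View pics/top0.png

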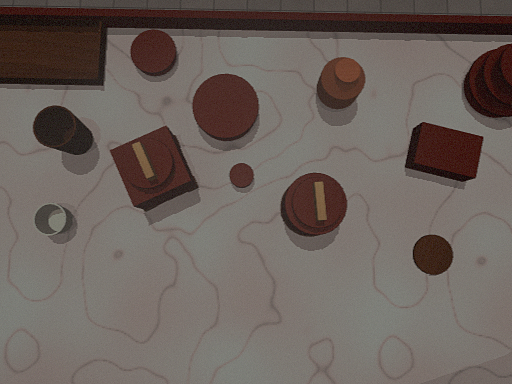

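View pics/scene0.png

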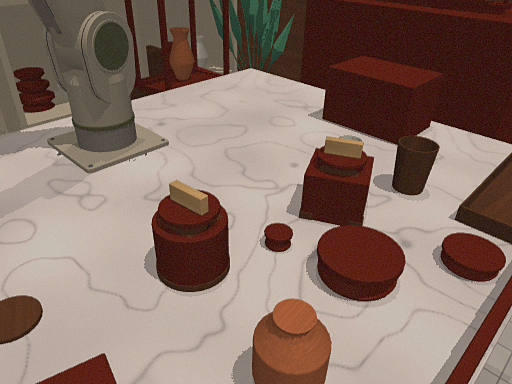

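View pics/wrist0.png

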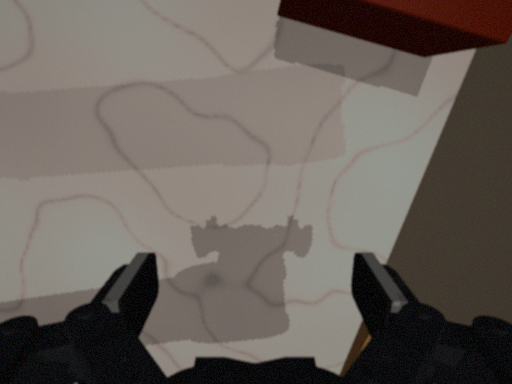

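The top view shows the square caddy at about (153,168), with its bar from (137,143) to (153,180). The round caddy is at (314,205). Next I'll zoom in and measure.

```bash
cat > h.py <<'E'
import numpy as np,cv2
def K(c):
    f=192/np.tan(np.radians(float(c["vertical_fov"]))/2); return f,float(c["cx"]),float(c["cy"])
def ray(c,uv,z):
    f,cx,cy=K(c);T=c["extrinsics"]
    d=T[:3,:3]@np.array([(uv[0]-cx)/f,(uv[1]-cy)/f,1]);o=T[:3,3]
    return o+d*(z-o[2])/d[2]
def proj(c,p):
    f,cx,cy=K(c);T=c["extrinsics"];q=T[:3,:3].T@(np.array(p)-T[:3,3]);return np.array([f*q[0]/q[2]+cx,f*q[1]/q[2]+cy])
def barmask(img):
    i=img.astype(int);return ((i[...,0]>90)&(i[...,0]-i[...,2]>35)&(i[...,1]-i[...,2]>22)).astype(np.uint8)
def overlay(c,x,y,yaw,caddy=True,dz=.114,s=1.):
    im=c["color"][...,::-1].copy();R=np.array([[np.cos(yaw),-np.sin(yaw)],[np.sin(yaw),np.cos(yaw)]])
    def box(a,b,z,col):
        P=[proj(c,[*(R@np.array([i*a,j*b])+[x,y]),z]) for i,j in((1,1),(-1,1),(-1,-1),(1,-1))]
        cv2.polylines(im,[np.int32(np.array(P)*16)],True,col,1,cv2.LINE_AA,4)
    box(.035,.008,dz+.04,(0,255,0));box(.06,.06,.1,(255,255,0));box(.06,.06,0,(255,0,255))
    return im
E
python3 - <<'E'
from h import *
c=dict(np.load("top0.npz"))
m=barmask(c["color"]);n,l,s,cc=cv2.connectedComponentsWithStats(m)
for i in range(1,n):
    if s[i,4]>60:
        ys,xs=np.where(l==i);r=cv2.minAreaRect(np.c_[xs,ys].astype(np.float32))
        W=[ray(c,p,.154)for p in cv2.boxPoints(r)];print(s[i],cc[i],r,ray(c,r[0],.154),np.round(W,4).tolist())
im=c["color"][100:240,90:230,::-1];cv2.imwrite("pics/z1.png",cv2.resize(im,None,fx=4,fy=4,interpolation=cv2.INTER_CUBIC))
s=dict(np.load("scene0.npz"))
n,l,st,cc=cv2.connectedComponentsWithStats(barmask(s["color"]))
print([(st[i],cc[i]) for i in range(1,n) if st[i,4]>60])
E
```

```text
[132 142  22  36 291] [142.52233677 159.43298969] ((142.4951171875, 159.65609741210938), (36.6675910949707, 8.730379104614258), 65.224853515625) [0.59441601 0.18050028 0.154     ] [[0.6212, 0.2029, 0.154], [0.6283, 0.189, 0.154], [0.5678, 0.1583, 0.154], [0.5609, 0.1721, 0.154]]
[315 182  12  38 311] [320.25080386 200.49196141] ((320.2475280761719, 200.47525024414062), (37.81141662597656, 8.358312606811523), 84.2894058227539) [ 0.52662202 -0.13948988  0.154     ] [[0.5595, -0.1287, 0.154], [0.5613, -0.1436, 0.154], [0.4941, -0.1501, 0.154], [0.4923, -0.1354, 0.154]]
[(array([171,  40,  24,  30, 268], dtype=int32), array([181.60447761,  54.1119403 ])), (array([ 54, 102,  17,  14,  94], dtype=int32), array([ 62.73404255, 108.72340426])), (array([ 26, 108,  33,  16, 168], dtype=int32), array([ 40.2202381 , 116.23214286])), (array([324, 136,  40,  22, 639], dtype=int32), array([343.3599374, 146.6885759])), (array([169, 180,  40,  35, 822], dtype=int32), array([188.76155718, 196.83333333])), (array([ 254,  299,   77,   85, 4418], dtype=int32), array([293.76889995, 341.63875057]))]
```

View pics/z1.png

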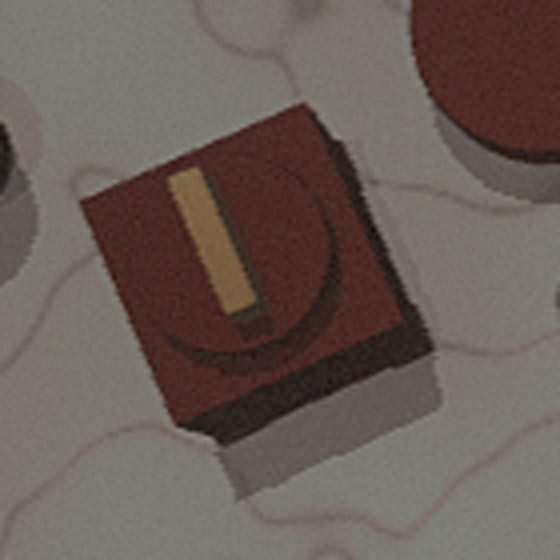

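Run:
```python
from h import *
t=dict(np.load("top0.npz"));s=dict(np.load("scene0.npz"))
a=overlay(t,.5944,.1805,.469)[100:240,90:230];b=overlay(s,.5944,.1805,.469)[110:250,270:410]
cv2.imwrite("pics/o1.png",cv2.resize(np.hstack([a,b]),None,fx=2.8,fy=2.8,interpolation=cv2.INTER_CUBIC))
```

```text
(no output)
```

View pics/o1.png

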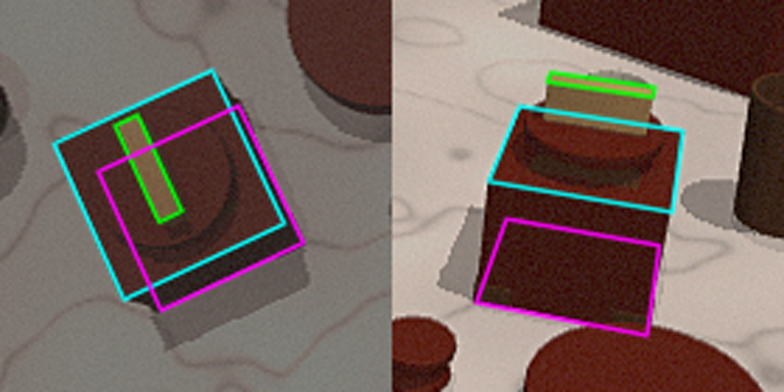

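Call:
{"name": "servo_tool", "arguments": {"motion": [[[0, -0.9, 0, 0, 0, -0.83], [0, -0.9, 0, 0, 0, -0.83], [0, -0.9, 0, 0, 0, -0.83], [0, -0.9, 0, 0, 0, -0.83], [0, -0.9, 0, 0, 0, -0.83], [0, -0.9, 0, 0, 0, -0.83], [0, -0.9, 0, 0, 0, -0.83], [0, -0.9, 0, 0, 0, -0.83], [0, -0.9, 0, 0, 0, -0.83], [0, -0.9, 0, 0, 0, -0.83]]], "jaw": 0, "force": 50}}

```text
clock: 1.15
position: [0.528, -0.3614, 0.3988]
ee_rot: [0.957, -0.289, -0.004, -0.0]
ft_force: [0.7, -0.2, 0.5]
grip_width: 0.999
```

Call:
{"name": "servo_tool", "arguments": {"motion": [[[0, -0.92, -0.01, 0, 0, -1], [0, -0.92, -0.01, 0, 0, -1], [0, -0.92, -0.01, 0, 0, -1], [0, -0.92, 0, 0, 0, -1], [0, -0.92, 0, 0, 0, -1], [0, -0.92, 0, 0, 0, -1], [0, -0.92, 0, 0, 0, -1], [0, -0.92, 0, 0, 0, -1], [0, -0.92, 0, 0, 0, -1], [0, -0.92, 0, 0, 0, -1], [0, -0.5, 0, 0, 0, -1], [0, 0, 0, 0, 0, -1]]]}}

```text
clock: 2.35
position: [0.5994, 0.1266, 0.3976]
ee_rot: [0.967, 0.255, -0.005, -0.006]
ft_force: [-0.2, -0.1, -0.1]
grip_width: 1.001
```

Call:
{"name": "servo_tool", "arguments": {"motion": [[[0, 0, 0, 0, 0, -1], [0, 0, 0, 0, 0, -1], [0, 0, 0, 0, 0, -1], [0, 0, 0, 0, 0, -1], [0, 0, 0, 0, 0, -1], [0, 0, 0, 0, 0, -1], [0, 0, 0, 0, 0, -1], [0, 0, 0, 0, 0, -1], [0, 0, 0, 0, 0, -1], [0, 0, 0, 0, 0, -1], [0, 0, 0, 0, 0, -1], [0, 0, 0, 0, 0, -1]]]}}

```text
clock: 3.55
position: [0.598, 0.1279, 0.3941]
ee_rot: [0.693, 0.721, -0.004, -0.009]
ft_force: [0.0, -0.5, 0.3]
grip_width: 1.001
```

```bash
cat >> h.py <<'E'
from scipy.spatial.transform import Rotation as Ro
def plan(obs,x,y,z,yawx):
    R=Ro.from_quat(obs["ee_rot"]);ex=np.array([np.cos(yawx),np.sin(yawx),0]);ez=np.array([0,0,-1.])
    G=Ro.from_matrix(np.c_[ex,np.cross(ez,ex),ez])
    d=R.inv().apply(np.array([x,y,z])-obs["position"]);w=(R.inv()*G).as_rotvec()
    print("shift units",np.round(d/.05,3),"turn units",np.round(np.degrees(w)/5,3),"clock",obs["clock"],"pos",np.round(obs["position"],4),"F",np.round(obs["ft_force"],1),"yaw",np.degrees(np.arctan2(*R.apply([1,0,0])[1::-1])).round(1),"j7",obs["joint_pos"][6].round(2),"grip",round(obs["grip_width"],3))
E
python3 -c "
from h import *;from workcell import status
plan(status.get_obs(),.5944,.1805,.36,np.radians(117))"
```

```text
shift units [ 1.048 -0.018  0.69 ] turn units [-0.191 -0.127 -4.943] clock 3.55 pos [0.598  0.1279 0.3941] F [ 0.  -0.5  0.3] yaw 92.3 j7 1.07 grip 1.001
```

Call:
{"name": "servo_tool", "arguments": {"motion": [[[0, 0, 0, -0.1, -0.1, -1], [0, 0, 0, -0.1, 0, -1], [0, 0, 0, 0, 0, -1], [0, 0, 0, 0, 0, -1], [0, 0, 0, 0, 0, -1], [0.3, 0, 0.2, 0, 0, 0], [0.3, 0.15, 0.2, 0, 0, 0], [0.3, 0.15, 0.2, 0, 0, 0], [0, 0, 0, 0, 0, 0]]]}}

```text
clock: 4.45
position: [0.5876, 0.1769, 0.3587]
ee_rot: [0.516, 0.857, -0.002, -0.002]
ft_force: [-0.8, 0.4, 0.3]
grip_width: 0.999
```

```bash
python3 -c "
from h import *;from workcell import status,cams
plan(status.get_obs(),.5944,.1805,.302,np.radians(117))
c=cams.camera('wrist');np.savez('w1.npz',**c)
cv2.imwrite('pics/w1.png',overlay(c,.5944,.1805,.469))"
```

```text
shift units [-0.003  0.16   1.132] turn units [-0.057 -0.021  0.183] clock 4.45 pos [0.5876 0.1769 0.3587] F [-0.8  0.4  0.3] yaw 117.9 j7 1.39 grip 0.999
```

View pics/w1.png

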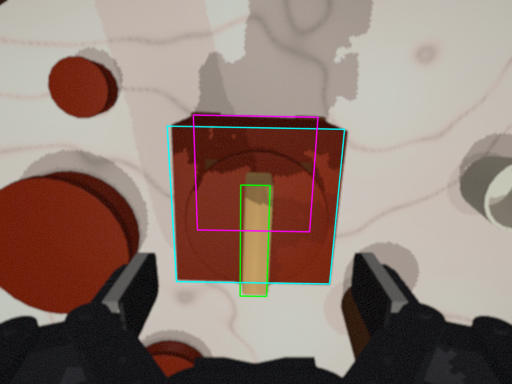

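The bar sits laterally in the middle of the jaws, with columns 241–271 matching the overlay. The square's outline also matches, so I'll descend.

Call:
{"name": "servo_tool", "arguments": {"motion": [[[0, 0.08, 0.3, 0, 0, 0.1], [0, 0.08, 0.3, 0, 0, 0.08], [0, 0, 0.3, 0, 0, 0], [0, 0, 0.2, 0, 0, 0], [0, 0, 0, 0, 0, 0], [0, 0, 0, 0, 0, 0]]]}}

```text
clock: 5.1
position: [0.5957, 0.1772, 0.2987]
ee_rot: [0.526, 0.851, -0.003, -0.002]
ft_force: [0.2, 0.1, 0.3]
grip_width: 0.998
```

```bash
python3 -c "
from h import *;from workcell import status,cams
plan(status.get_obs(),.5944,.1805,.302,np.radians(117))
"
```

```text
shift units [ 0.071  0.007 -0.066] turn units [-0.074 -0.001 -0.09 ] clock 5.1 pos [0.5957 0.1772 0.2987] F [0.2 0.1 0.3] yaw 116.5 j7 1.33 grip 0.998
```

Call:
{"name": "servo_tool", "arguments": {"motion": [[[0.06, 0, -0.08, -0.05, 0, -0.08], [0, 0, -0.02, 0, 0, 0], [0, 0, 0, 0, 0, 0]]]}}

```text
clock: 5.4
position: [0.5945, 0.1801, 0.3055]
ee_rot: [0.523, 0.852, -0.0, 0.0]
ft_force: [-0.6, 0.3, -0.4]
grip_width: 1.0
```

Call:
{"name": "servo_tool", "arguments": {"motion": [[[0, 0, 0, 0, 0, 0], [0, 0, 0, 0, 0, 0], [0, 0, 0, 0, 0, 0], [0, 0, 0, 0, 0, 0], [0, 0, 0, 0, 0, 0], [0, 0, 0, 0, 0, 0], [0, 0, 0, 0, 0, 0], [0, 0, 0, 0, 0, 0]]], "jaw": 255, "force": 50}}

```text
clock: 6.2
position: [0.5947, 0.1803, 0.3066]
ee_rot: [0.523, 0.852, 0.0, 0.001]
ft_force: [0.3, -0.5, 1.3]
grip_width: 0.178
```

```bash
python3 -c "
from h import *;from workcell import status,cams
plan(status.get_obs(),.5944,.1805,.302,np.radians(117))
for n in ('wrist','scene'):
  c=cams.camera(n);np.savez(n+'2.npz',**c)
  cv2.imwrite(f'pics/{n}2.png',c['color'][...,::-1])"
```

```text
shift units [ 0.007 -0.003  0.091] turn units [ 0.019  0.01  -0.008] clock 6.2 pos [0.5947 0.1803 0.3066] F [ 0.3 -0.5  1.3] yaw 117.0 j7 1.34 grip 0.178
```

View pics/scene2.png

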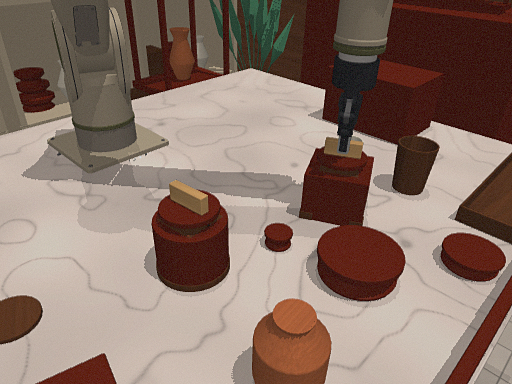

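View pics/wrist2.png

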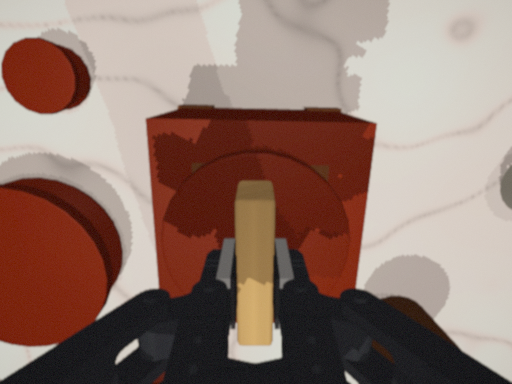

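The bar is gripped: opening is 0.178 × 85 ≈ 15 mm, and it's centred in the wrist view at columns 235–275. Now I'll push down.

Call:
{"name": "servo_tool", "arguments": {"motion": [[[0, 0, 0, 0, 0, 0], [0, 0, 0.08, 0, 0, 0], [0, 0, 0.08, 0, 0, 0], [0, 0, 0.06, 0, 0, 0], [0, 0, 0.03, 0, 0, 0]]], "force": 75}}

```text
clock: 6.8
position: [0.5947, 0.1805, 0.2945]
ee_rot: [0.523, 0.852, 0.001, 0.001]
ft_force: [-2.6, -1.2, 8.2]
grip_width: 0.168
```

```bash
python3 -c "
from h import *;from workcell import status,cams
plan(status.get_obs(),.5947,.1803,.2936,np.radians(117))"
```

```text
shift units [-0.003 -0.002  0.018] turn units [ 0.026  0.02  -0.009] clock 6.8 pos [0.5947 0.1805 0.2945] F [-2.6 -1.2  8.2] yaw 117.0 j7 1.33 grip 0.168
```

Call:
{"name": "servo_tool", "arguments": {"motion": [[[0, 0, 0.03, 0, 0, 0], [0, 0, 0.01, 0, 0, 0.8], [0, 0, 0.01, 0, 0, 0.8], [0, 0, 0.01, 0, 0, 0.8], [0, 0, 0.01, 0, 0, 0.8]]]}}

```text
clock: 7.3
position: [0.5958, 0.181, 0.2932]
ee_rot: [0.64, 0.769, 0.003, 0.003]
ft_force: [-1.1, -1.1, 8.9]
grip_width: 0.169
```

```bash
python3 -c "
from h import *;from workcell import status,cams
plan(status.get_obs(),.5947,.1803,.2936,np.radians(27))
print(status.get_obs()['torque'])"
```

```text
shift units [-0.01  -0.024 -0.008] turn units [ 0.084 -0.047 14.689] clock 7.3 pos [0.5958 0.181  0.2932] F [-1.1 -1.1  8.9] yaw 100.4 j7 1.07 grip 0.169
[-0.37142074  0.29703777  0.0599723 ]
```

Call:
{"name": "servo_tool", "arguments": {"motion": [[[0, -0.02, 0, 0.08, 0, 0.9], [0, 0, 0, 0, 0, 0.9], [0, 0, 0, 0, 0, 0.9], [0, 0, 0, 0, 0, 0.9], [0, 0, 0, 0, 0, 0.9], [0, 0, 0, 0, 0, 0.9], [0, 0, 0, 0, 0, 0.9], [0, 0, 0, 0, 0, 0.9]]]}}

```text
clock: 8.1
position: [0.5972, 0.1813, 0.2972]
ee_rot: [0.853, 0.522, 0.005, 0.003]
ft_force: [-0.7, -1.4, 5.8]
grip_width: 0.167
```

```bash
python3 -c "
from h import *;from workcell import status,cams
plan(status.get_obs(),.5947,.1803,.2936,np.radians(27))
print(status.get_obs()['torque'])"
```

```text
shift units [-0.041 -0.036  0.071] turn units [ 0.09 -0.1   7.18] clock 8.1 pos [0.5972 0.1813 0.2972] F [-0.7 -1.4  5.8] yaw 62.9 j7 0.46 grip 0.167
[-0.22838161  0.45050014  0.14807218]
```

Call:
{"name": "servo_tool", "arguments": {"motion": [[[-0.03, -0.03, 0.07, 0.08, -0.08, 0], [0, 0, 0.02, 0, 0, 0.9], [0, 0, 0.01, 0, 0, 0.9], [0, 0, 0.01, 0, 0, 0.9], [0, 0, 0.01, 0, 0, 0.9]]]}}

```text
clock: 8.6
position: [0.5972, 0.1814, 0.2943]
ee_rot: [0.927, 0.376, 0.005, 0.002]
ft_force: [-1.8, -1.2, 7.6]
grip_width: 0.167
```

```bash
python3 -c "
from h import *;from workcell import status,cams
plan(status.get_obs(),.5947,.1803,.2936,np.radians(27))
print(status.get_obs()['torque'])"
```

```text
shift units [-0.051 -0.018  0.014] turn units [ 0.075 -0.1    3.423] clock 8.6 pos [0.5972 0.1814 0.2943] F [-1.8 -1.2  7.6] yaw 44.1 j7 0.16 grip 0.167
[-0.14764426  0.50313043  0.08589566]
```

Call:
{"name": "servo_tool", "arguments": {"motion": [[[-0.04, 0, 0.02, 0.05, -0.08, 0.9], [0, 0, 0.01, 0, 0, 0.9], [0, 0, 0.01, 0, 0, 0.9], [0, 0, 0.01, 0, 0, 0.7], [0, 0, 0.01, 0, 0, 0]]]}}

```text
clock: 9.1
position: [0.597, 0.1813, 0.2945]
ee_rot: [0.974, 0.227, 0.005, 0.001]
ft_force: [-4.1, -3.0, 8.8]
grip_width: 0.166
```

```bash
python3 -c "
from h import *;from workcell import status,cams
plan(status.get_obs(),.5947,.1803,.2936,np.radians(27))
print(status.get_obs()['torque'])
c=cams.camera('wrist');cv2.imwrite('pics/w3.png',c['color'][...,::-1])"
```

```text
shift units [-0.05  -0.003  0.017] turn units [ 0.048 -0.104 -0.149] clock 9.1 pos [0.597  0.1813 0.2945] F [-4.1 -3.   8.8] yaw 26.3 j7 -0.13 grip 0.166
[-0.42752645  1.12578094  0.03270137]
```

View pics/w3.png

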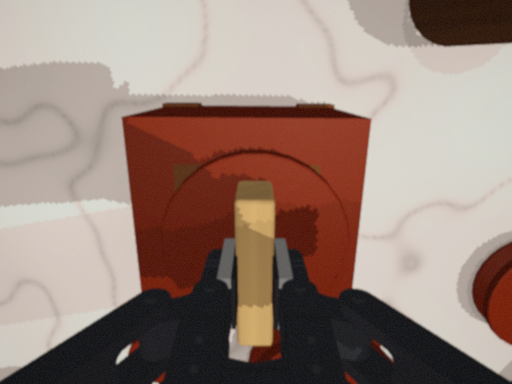

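The bar has turned 90° and is square with the caddy edges (vertical at columns 236–274). Next I'll ease up to the locked height and release.

Call:
{"name": "servo_tool", "arguments": {"motion": [[[0, 0, -0.04, 0, 0, 0], [0, 0, -0.02, 0, 0, 0]]]}}

```text
clock: 9.35
position: [0.5969, 0.1813, 0.2975]
ee_rot: [0.974, 0.228, 0.005, 0.001]
ft_force: [1.0, 1.0, -3.2]
grip_width: 0.169
```

Call:
{"name": "servo_tool", "arguments": {"motion": [[[0, 0, 0, 0, 0, 0], [0, 0, 0, 0, 0, 0], [0, 0, 0, 0, 0, 0], [0, 0, 0, 0, 0, 0], [0, 0, 0, 0, 0, 0], [0, 0, 0, 0, 0, 0], [0, 0, 0, 0, 0, 0]]], "jaw": 0}}

```text
clock: 10.05
position: [0.5967, 0.1812, 0.2956]
ee_rot: [0.974, 0.228, 0.004, 0.001]
ft_force: [-0.6, 0.3, 1.0]
grip_width: 1.001
```

```bash
python3 -c "
from h import *;from workcell import status,cams
plan(status.get_obs(),.5947,.1803,.2936,np.radians(27))
c=cams.camera('wrist');cv2.imwrite('pics/w4.png',c['color'][...,::-1])"
```

```text
shift units [-0.043 -0.002  0.04 ] turn units [ 0.047 -0.084 -0.131] clock 10.05 pos [0.5967 0.1812 0.2956] F [-0.6  0.3  1. ] yaw 26.3 j7 -0.13 grip 1.001
```

View pics/w4.png

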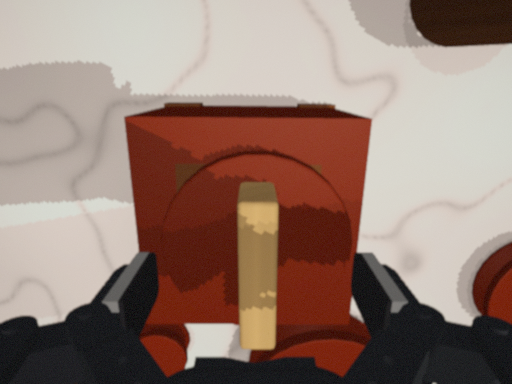

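The jaws are open, clear of the bar on both sides, and the lid stayed turned (bar at columns 238–278). The force while rising (−3 N) showed it held at the catch. I'll retreat upward and then back off so the cameras can see.

Call:
{"name": "servo_tool", "arguments": {"motion": [[[0, 0, -0.3, 0, 0, 0], [0, 0, -0.5, 0, 0, 0], [0, 0, -0.6, 0, 0, 0], [0, 0, -0.6, 0, 0, 0], [-0.4, 0.4, 0, 0, 0, 0], [-0.4, 0.8, 0, 0, 0, 0], [-0.4, 0.8, 0, 0, 0, 0], [-0.4, 0.8, 0, 0, 0, 0], [0, 0.8, 0, 0, 0, 0], [0, 0, 0, 0, 0, 0], [0, 0, 0, 0, 0, 0]]]}}

```text
clock: 11.2
position: [0.6032, -0.0197, 0.413]
ee_rot: [0.973, 0.231, 0.009, 0.001]
ft_force: [-0.2, 0.5, -0.4]
grip_width: 0.997
```

Run:
```python
from h import *;from workcell import status,cams
t=cams.camera('top');s=cams.camera('scene');np.savez('t5.npz',**t);np.savez('s5.npz',**s)
print(np.abs(status.get_obs()["joint_velocities"]).max().round(3))
n,l,st,cc=cv2.connectedComponentsWithStats(barmask(t["color"]))
for i in range(1,n):
    if st[i,4]>60:
        ys,xs=np.where(l==i);r=cv2.minAreaRect(np.c_[xs,ys].astype(np.float32));W=np.array([ray(t,p,.145)for p in cv2.boxPoints(r)])
        print(st[i],r,ray(t,r[0],.145),[np.degrees(np.arctan2(*(W[k+1]-W[k])[1::-1])).round(1) for k in (0,1)])
for dz in (.105,.114):
  ims=[]
  for c,sl in((t,np.s_[100:240,90:230]),(s,np.s_[110:250,270:410])):
    ims.append(overlay(c,.5944,.1805,.469-np.pi/2,dz=dz)[sl])
  cv2.imwrite(f"pics/o5_{int(dz*1000)}.png",cv2.resize(np.hstack(ims),None,fx=2.8,fy=2.8,interpolation=cv2.INTER_CUBIC))
```

```text
0.015
[126 147  37  22 289] ((143.94387817382812, 157.7951202392578), (7.68273401260376, 38.48351287841797), 65.224853515625) [0.59965195 0.1804824  0.145     ] [np.float64(-63.4), np.float64(-153.3)]
```

View pics/o5_105.png

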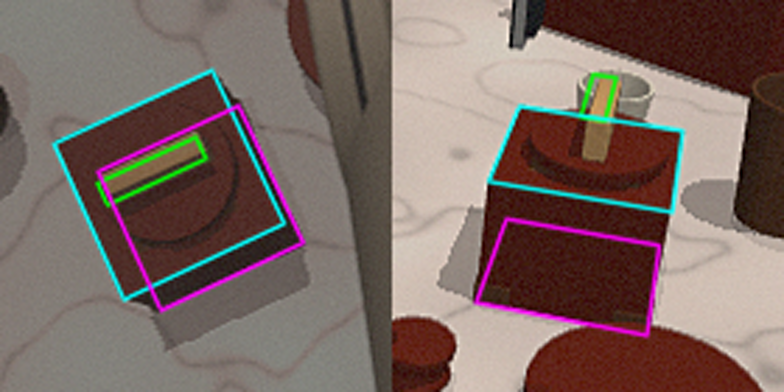

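View pics/o5_114.png

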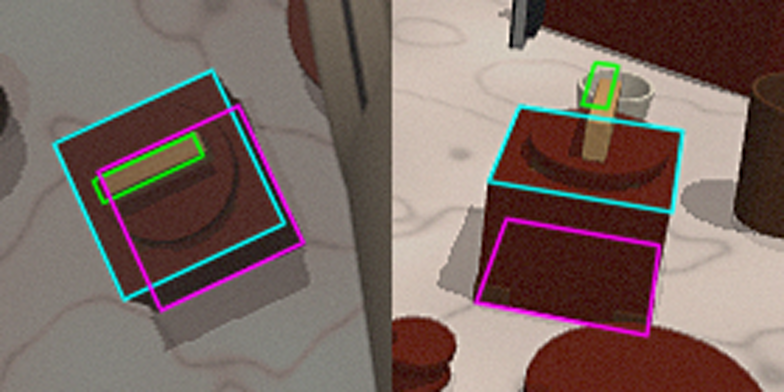

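Run:
```python
from h import *;from workcell import order,status
for f in("scene0.npz","s5.npz"):
    n,l,st,cc=cv2.connectedComponentsWithStats(barmask(np.load(f)["color"]))
    print([cc[i].round(1) for i in range(1,n) if st[i,4]>200 and 160<st[i,0]<180 and st[i,1]>150])
print(status.get_obs()["ft_force"].round(1)); order.hand_in()
```

```text
[array([188.8, 196.8])]
[array([188.7, 196.8])]
[-0.8  0.9  0.3]
the job is handed in; nothing more can be done
```

The square caddy's lid is locked, and I handed the job in at about 11.3 s on the robot's clock. I gripped its bar, pushed it down about 12–13 mm, turned it 90° clockwise, eased it up until the catch held it, then released and backed the arm off.

- **Lid angle:** in the top camera the bar now lies at about −63°, a quarter turn from its starting 27°.
- **Lid height:** in the scene view the outline drawn for 5 mm above the rim fits the lid, and the one for 14 mm does not.
- **Lid position:** the bar centre measures about 5 mm from the caddy's axis, against a limit of 12 mm. This includes roughly 2 mm of camera calibration error.
- **Round lid:** its bar in the scene view stayed within 0.1 pixel of where it started. The arm blocked it from the top camera at the end, so I didn't check it from there.
- **Robot:** at hand-in the arm was well clear of both caddies and reading about 1 N, within sensor noise.

During the turn the lid briefly rose to about 9.4 mm down, close to the 9 mm needed for turning. I pushed it back down and it kept turning. No check failed.

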